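# Wedge a laser head tight in its cradle

### The arm

A 7-joint arm with a two-finger parallel gripper is mounted at the origin on the work surface. World frame = base frame: x ahead of the robot, y to its left, z up, the work surface at z = 0. Lengths are in m, angles in degrees, forces in N, time in s.
With the tool pointing down it reaches from about 0.4 to 0.875 m from the base axis. Payload 6.5 kg.
Tool frame: the origin (TCP) lies midway between the tips of the shut fingers; the grasp point (between the pads) lies 19 mm behind it (manip.grip_depth is the z of the grasp point in the tool frame, in m); z points along the fingers, y is the direction in which the jaws open and shut (so a half turn about z gives the same grasp; the last joint's range is limited). The gripper opens to 88 mm and grips with 3 to 60 N. Pads are 18 mm wide; open, the fingers measure 123 mm over their backs; the gripper's body (75 mm by 187 mm) begins 45 mm behind the grasp point.
Start: joints at [-73.407, 30.733, -0.252, 88.115, 0.149, 61.152, -4.079], TCP at [0.226, 0.609, 0.239] pointing down, gripper open.
Joint ranges: [-154.64, 154.64], [-21.42, 123.67], [-72.66, 72.17], [13.99, 137.28], [-74.86, 254.86], [10.95, 109.41], [-158.01, 158.01]. Speed limits (degrees/s): [136.94, 136.94, 180, 180, 180, 180, 180].

### API

Orientations are given as a 3x3 rotation matrix whose columns are the frame's x, y, z axes.
In Python, from rig import manip, vision gives the robot as it stands. The module is installed in compiled form; this text tells all that it offers.
- The arm moves only by the tool send_rows, never from a script. Its arguments are lists of equal length, an entry for each row: "travel": the shift along the world's x, y, z as a fraction of full scale, a list of three; "angular": the turn, a rotation vector about the world's x, y, z as a fraction of full scale, a list of three; "fingers": the closure in counts, from 0 (fully open) to 255 (shut). A call has 1 to 20 rows; each row is the pose to reach, as a shift and turn from the pose commanded when the call began; what a row does not reach only later rows make up. Full scale, the value 1, is 120 mm for a shift and 90 degrees for a turn. A row lasts 1/10 s, in which the tool goes at most 50 mm and 8.59 degrees, less where a joint would pass 70% of its speed; a pose out of reach is approached as far as the arm can. A call with a number of a shift or a turn outside -1 to 1 is refused whole. A call with a gripper value outside its range is refused whole. The fingers move at their own pace and stop on an object; "force" is the grip in N (left out, the last holds). Time passes only in rows, so rows that repeat a pose let the fingers close. It gives the time, the measured TCP pose, the force and the opening at its end, in the units of the state.
- manip.state(): the state, without advancing time (a new reading comes with each control period).
- vision.grab_frame(name): name is "side" or "top" or "wrist"; returns a dict with "pixels" (480x640x3 uint8, red, green, blue), "fx", "fy", "cx", "cy" (pixels), "pose" (4x4, takes a point from camera to world coordinates); the wrist camera has in their place "T_tool_cam" (4x4, takes a point from camera to tool coordinates, whose origin is the TCP and whose axes are the flange's). Camera axes: x right, y down, z forward; pixel columns grow to the right and rows downward; lengths in m; the calibration is good to about 2 mm. A picture is of the moment at which its call begins: read the wrist's pose just before it. There is no depth.
- manip.job_done(): hands the job in, once; it reports no verdict.
The state is a dict: "time": time; "q": joint angles; "qvel": joint speeds; "effort": joint torques, N m; "tcp_pos": TCP position; "tcp_rot": TCP orientation; "wrist_force": force on the tool from outside, world axes, zero at the start; "ft_torque": the same for the moment, N m; "width": finger opening in m.
Only numpy, scipy, OpenCV 4.12 (cv2) and the standard library are available. Lean on these libraries where they do the work, as an engineer would, in place of code of your own. Each camera call takes 0.05 s, during which the arm holds its last target. There are 200 camera calls.

### The job

Lock the loose laser head in its cradle: set the taper wedge, thin end down, into the slot between the head and the sprung cheek and let go of it while it is still loose; then take the brass bar and tap the wedge down with its end until it no longer sinks under firm taps of about 16 N and stays tight, without straining the head. Stand the bar back in its hole in the tool block, and leave the other things on the table alone.

Things in the scene. Friction and masses are not known exactly. Their poses are not given: they have to be found in the camera images.
- cradle: Black metal cradle bolted to the table, left or right of the middle, turned up to 0.35 rad. Base plate 164 x 110 x 12 mm. Origin on the table under the face of the fixed rail's two white pads, halfway along it. Own +x runs from the fixed rail (62 mm high, x -20 to 0) across the laser head to the sprung aluminium cheek and its bracket (x 55 to 115 mm, 68 mm high); y along the head; z up.
- laser_head: The part to lock: grey housing 50 (x) x 180 (y) x 60 mm high, black ends, 0.5 kg, loose on the cradle's base; origin under its centre, axes as the cradle's. It starts 0.2 to 2 mm off the white pads and slides home when wedged: a first soft resistance, up to 12 N at the wedge's top, which is not yet tight. A wedge force above 25 N on its side strains it.
- slot (a point): Middle of the wedge slot's floor, 12 mm over the table: where the wedge's origin would be if it stood there with its plain face on the seated head. Axes as the cradle's. Walls: the head's upright side (x -4.5 mm) and the cheek's face, sloping away by 1 in 6 like the wedge, 56 mm high over the floor, in a pocket 36 mm wide (y). Slot 5.7 mm wide at the floor, 15 at the mouth, each +-1.5.
- slot_mouth (a point): Middle of the wedge slot's open top, 56 mm above its floor and 3 mm to +x of point slot; axes as the cradle's. The cheek's bracket is set by slotted screws up to 1.5 mm nearer or farther (not measured), so the wedge first touches both walls with its tip 11 to 29 mm over the floor (up to 12 mm more while the head is off its pads). From there the cheek yields on springs, 40 N per mm, at most 3 mm.
- wedge: Loose aluminium taper wedge, 93 mm long (z), 30 wide (y), 0.12 kg, upright, thin end down, in the tool block. Origin mid-tip. Plain face on -x (x -4.5 mm), to go against the head; +x face slopes from 4.5 mm at the tip, 1 in 6; tip 9 mm thick, bevelled to 4.5; top 28 mm straight, 19.8 x 30 mm, for gripping. Friction (0.48 to 0.66) holds it where it is driven.
- wedge_top (a point): Centre of the wedge's flat top (19.8 x 30 mm), 93 mm above its tip and 5.4 mm to own +x of its origin; axes as the wedge's. A push of about 16 N on it drives the wedge to a side force of 11 to 18 N on the head, which stays when the push ends; tight means 9 N or more staying. A push over some 21 N may strain the head.
- tool_block: Hardwood tool block fixed to the table, 64 x 170 x 60 mm (own x, y, z), origin under its centre, turned up to 0.35 rad. Wedge pocket 18.5 x 34 mm, 52 mm deep, 50 mm to own -y; bar hole 26 mm square, 52 mm deep, 50 mm to own +y. The wedge stands in it with its axes along the block's and sticks out 41 mm, the bar 58 mm.
- bar: Brass tapping bar, plain square bar 20 x 20 mm, 110 mm long, 0.37 kg, standing upright in the bar hole with its flats along the tool block's x and y; origin at the centre of its lower end, z up along it. Long enough to be gripped near its top while its lower end taps the wedge's top.
- bar_top (a point): Centre of the bar's upper end, 110 mm above its origin.
- bar_hole (a point): Centre of the mouth of the square bar hole (sides along the block's x and y), at the top face of the tool block (60 mm over the table; the hole's floor is at 8 mm).
- tape_roll: Bystander: blue plastic roll of tape lying flat, 76 mm across, 19 mm high, origin under its centre. Leave it.
- ball_driver: Bystander: 160 mm screwdriver lying on the table. Leave it.
- short_post: Bystander: standing steel post, 25 mm diameter, 50 mm high, origin under its centre. Leave it.
- screw_tray: Bystander: clear tray with screws, 85 x 60 x 22 mm. Leave it.
- lens_box: Bystander: white box 55 x 55 x 18 mm. Leave it.
Mind the look-alikes: they are no part of the job. There is more than one size of the laser_head; the job needs the smaller. What is meant by the wedge is not red, and is the smaller of those in its own colour.

How it is judged:
By the outcome, as a careful person would: the job done as asked, in the order asked, and still so for the second after the job is handed in, with the robot touching nothing.
It also fails if it takes over 64 s, if anything falls off the work surface, if the arm or the gripper's body presses on something with over 40 N, if the wrist force passes 120 N, or if a joint passes its speed limit or range.

## Working session

There is one attempt and no reset: what is moved stays moved. The work goes in short steps, Python scripts to look and compute and a tool call to move; the robot and the scene stay as the last step left them, time stands still between calls to the robot, and variables do not carry over. Pictures are saved under pics/ and viewed, about 8 in all and at most 12, crops included, and the job is handed in when it is done.

Besides the shell and the picture viewer there is one more tool, called after "Emit:" as name(argument=value, ...) on one line, values as JSON. send_rows: Moves the arm, as the interface text tells. Its arguments: {"type":"object","properties":{"travel":{"type":"array","items":{"type":"array","items":{"type":"number","minimum":-1,"maximum":1}}},"angular":{"type":"array","items":{"type":"array","items":{"type":"number","minimum":-1,"maximum":1}}},"fingers":{"type":"array","items":{"type":"number"}},"force":{"type":"number"}},"required":["travel","angular","fingers"]}

```bash
mkdir -p pics; cat > h.py <<'E'
import numpy as np, cv2
from rig import manip, vision
def cam(n):
    s=manip.state(); f=vision.grab_frame(n)
    if n=="wrist":
        T=np.eye(4);T[:3,:3]=np.array(s["tcp_rot"]);T[:3,3]=s["tcp_pos"]
        P=T@np.array(f["T_tool_cam"])
    else: P=np.array(f["pose"])
    K=np.array([[f["fx"],0,f["cx"]],[0,f["fy"],f["cy"]],[0,0,1]])
    return f["pixels"],K,P
def toplane(K,P,uv,z):
    uv=np.atleast_2d(uv).astype(float)
    d=(P[:3,:3]@np.linalg.inv(K)@np.c_[uv,np.ones(len(uv))].T).T
    o=P[:3,3]; t=(z-o[2])/d[:,2]
    return (o+d*t[:,None])[:,:2]
def proj(K,P,X):
    X=np.atleast_2d(X); c=(X-P[:3,3])@P[:3,:3]; p=c@K.T
    return p[:,:2]/p[:,2:]
def save(n,img): cv2.imwrite("pics/"+n,img[:,:,::-1])
E
python3 - <<'E'
from h import *
for n in ("top","side","wrist"):
    im,K,P=cam(n); save(n+"0.png",im); np.savez(n+"0.npz",im=im,K=K,P=P); print(n,K[0,0],P.round(3).tolist())
s=manip.state(); print(s); print(manip.grip_depth)
E
```

```text
top 441.60648922924435 [[-0.017, -0.984, 0.175, 0.34], [-1.0, 0.012, -0.029, 0.045], [0.026, -0.175, -0.984, 1.004], [0.0, 0.0, 0.0, 1.0]]
side 475.4888082140027 [[1.0, -0.001, 0.0, 0.5], [-0.0, -0.488, 0.873, -0.814], [-0.001, -0.873, -0.488, 0.55], [0.0, 0.0, 0.0, 1.0]]
wrist 389.1909218880899 [[0.348, 0.898, 0.269, 0.157], [0.938, -0.333, -0.102, 0.635], [-0.002, 0.288, -0.958, 0.383], [0.0, 0.0, 0.0, 1.0]]
{'time': 0.15, 'q': array([-73.40678057,  30.76794775,  -0.25471786,  88.15401513,
         0.14771228,  61.15278423,  -4.07962411]), 'qvel': array([ 0.01779173, -0.20014231, -0.05765152, -0.23103986,  0.01805577,
        0.0591256 ,  0.06984746]), 'effort': array([ 1.32161505e-03, -5.71331191e+01,  9.91683193e-01, -2.51827884e+01,
       -5.62272000e-02,  1.51418906e-02,  1.34784618e-04]), 'tcp_pos': array([0.22626436, 0.60886904, 0.23806055]), 'tcp_rot': array([[-9.37388173e-01,  3.48286185e-01, -3.81580121e-04],
       [ 3.48286386e-01,  9.37387354e-01, -1.24161908e-03],
       [-7.47503919e-05, -1.29677820e-03, -9.99999156e-01]]), 'wrist_force': array([ 0.55015594,  0.81154842, -0.50643068]), 'ft_torque': array([-0.01152663, -0.01501796, -0.01266504]), 'width': 0.08840643350155186}
-0.0187
```

View pics/top0.png

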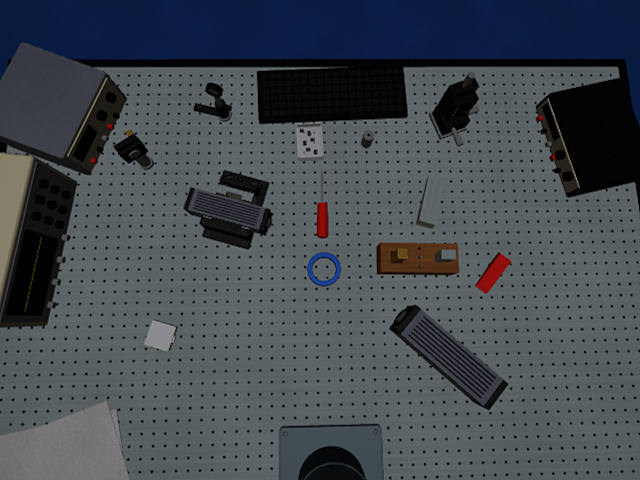

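View pics/side0.png

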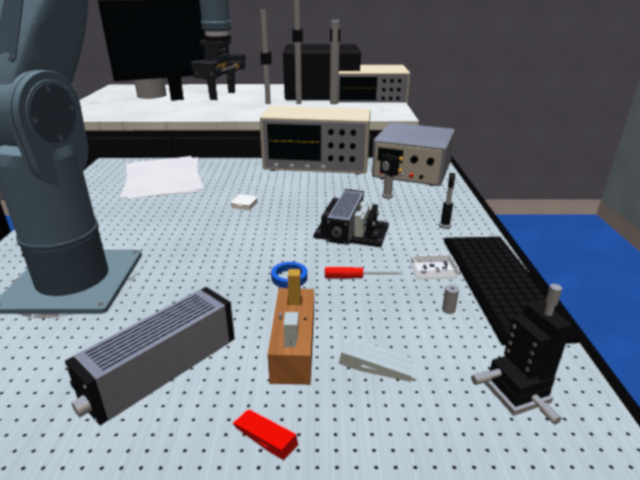

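Top view: the tool block is at (418,258), with the bar at (402,254) and the grey wedge at (448,255). The cradle with the small head is at (230,210), and its cheek is on the far (+x) side. Next I measure these roughly.

```bash
python3 - <<'E'
from h import *
d=np.load("top0.npz");im,K,P=d["im"],d["K"],d["P"]
hsv=cv2.cvtColor(im,cv2.COLOR_RGB2HSV)
m=cv2.inRange(hsv,(5,90,50),(16,255,255)); m[:200]=0;m[320:]=0
m=cv2.morphologyEx(m,cv2.MORPH_CLOSE,np.ones((15,15)))
c=max(cv2.findContours(m,0,2)[0],key=cv2.contourArea)
b=cv2.boxPoints(cv2.minAreaRect(c)); w=toplane(K,P,b,.06); print("block",b.round(1).tolist(),w.round(3).tolist(),w.mean(0))
print(toplane(K,P,[[402,254]],.118),toplane(K,P,[[448,255]],.101))
print("head ends",toplane(K,P,[[188,200],[268,221]],.072))
print("tcp",proj(K,P,[.226,.609,.238]))
E
python3 - <<'E'
import cv2
a=cv2.imread('pics/top0.png')
x=cv2.resize(a[160:260,170:290],None,fx=3.3,fy=3.3,interpolation=2)
y=cv2.resize(a[225:300,360:475],(400,330),interpolation=2)
cv2.imwrite('pics/crop.png',cv2.hconcat([x[:330,:396],y]))
E
```

```text
block [[380.0, 243.0], [458.0, 243.0], [458.0, 272.0], [380.0, 272.0]] [[0.491, -0.113], [0.489, -0.284], [0.426, -0.279], [0.428, -0.11]] [ 0.45839369 -0.19648725]
[[ 0.45858752 -0.14708971]] [[ 0.45751014 -0.24677097]]
head ends [[0.58833905 0.30171893]
 [0.54008354 0.12925071]]
tcp [[-37.83165559 391.8317604 ]]
```

View pics/crop.png

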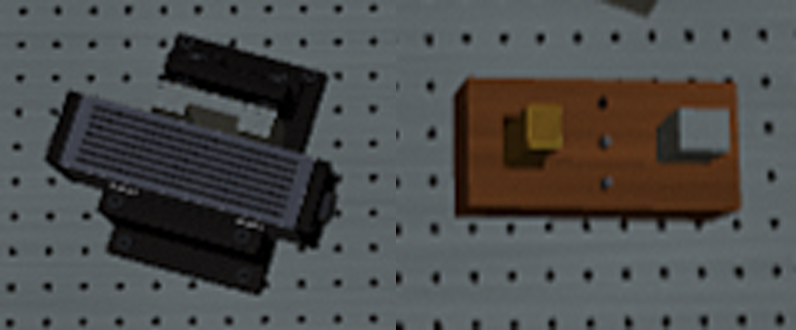

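Emit:
send_rows(travel=[[0,-0.42,0.08],[0,-0.83,0.16],[0.1,-1,0.16],[0.3,-1,0.16]], angular=[[0,0,0.02],[0,0,0.05],[0,0,0.053],[0,0,0.053]], fingers=[0,0,0,0])

```text
time: 0.55
tcp_pos: [0.2616, 0.4863, 0.2583]
tcp_rot: [[-0.963, 0.268, -0.001], [0.268, 0.963, -0.002], [0.0, -0.002, -1.0]]
wrist_force: [-0.3, 1.2, 0.1]
width: 0.0883
```

Emit:
send_rows(travel=[[0.3,-0.28,0],[0.6,-0.55,0],[0.9,-0.8,0],[1,-1,0]], angular=[[0,0,0],[0,0,0],[0,0,0],[0,0,0]], fingers=[0,0,0,0])

```text
time: 0.95
tcp_pos: [0.3861, 0.3661, 0.2579]
tcp_rot: [[-0.962, 0.274, 0.002], [0.274, 0.962, -0.001], [-0.002, -0.0, -1.0]]
wrist_force: [-0.1, 0.5, 0.8]
width: 0.0881
```

Emit:
send_rows(travel=[[0.3,-0.28,0],[0.6,-0.55,0],[0.9,-0.8,0],[1,-1,0]], angular=[[0,0,0],[0,0,0],[0,0,0],[0,0,0]], fingers=[0,0,0,0])

```text
time: 1.35
tcp_pos: [0.5056, 0.246, 0.2578]
tcp_rot: [[-0.962, 0.273, 0.002], [0.273, 0.962, -0.001], [-0.002, -0.001, -1.0]]
wrist_force: [0.6, 0.5, 0.1]
width: 0.0884
```

Emit:
send_rows(travel=[[0.3,-0.15,0],[0.6,-0.3,0],[0.73,-0.32,0],[0.73,-0.32,0],[0.73,-0.32,0]], angular=[[0,0,0],[0,0,0],[0,0,0],[0,0,0],[0,0,0]], fingers=[0,0,0,0,0])

```text
time: 1.85
tcp_pos: [0.5892, 0.2113, 0.2574]
tcp_rot: [[-0.963, 0.269, -0.001], [0.269, 0.963, 0.0], [0.001, -0.0, -1.0]]
wrist_force: [-0.5, -0.5, 0.4]
width: 0.0881
```

```bash
python3 - <<'E'
from h import *
im,K,P=cam("wrist"); save("w1.png",im); np.savez("w1.npz",im=im,K=K,P=P)
s=manip.state(); print(s["time"],s["tcp_pos"],s["q"],P[:3,3])
E
```

```text
1.9 [0.58875755 0.21178616 0.25757085] [-30.48171104  27.42100324   9.26128383  91.35909463  -4.88122583
  61.68029311  54.54283047] [0.51842213 0.23118274 0.40257796]
```

View pics/w1.png

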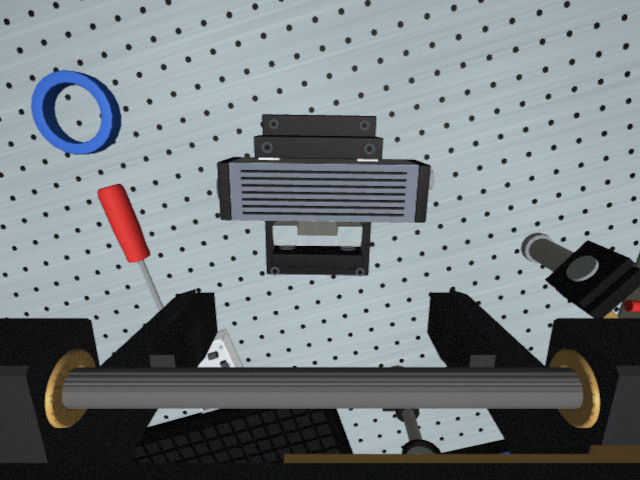

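Wrist view: the head spans (218..430, 160..221), and the aluminium cheek touches the slot at (318,228). I descend along the view axis for a finer look.

Emit:
send_rows(travel=[[0.1,-0.03,-0.35],[0.2,-0.06,-0.7],[0.3,-0.08,-1],[0.3,-0.08,-1],[0.3,-0.08,-1]], angular=[[0,0,0],[0,0,0],[0,0,0],[0,0,0],[0,0,0]], fingers=[0,0,0,0,0])

```text
time: 2.4
tcp_pos: [0.625, 0.2022, 0.1383]
tcp_rot: [[-0.963, 0.268, -0.001], [0.268, 0.963, 0.0], [0.001, -0.0, -1.0]]
wrist_force: [0.2, -0.2, 0.7]
width: 0.088
```

```bash
python3 - <<'E'
from h import *
im,K,P=cam("wrist"); save("w2.png",im); np.savez("w2.npz",im=im,K=K,P=P)
s=manip.state(); print(s["time"],s["tcp_pos"],P[:3,3])
E
```

```text
2.45 [0.62596319 0.20255003 0.13974421] [0.55419005 0.22199391 0.28350149]
```

View pics/w2.png

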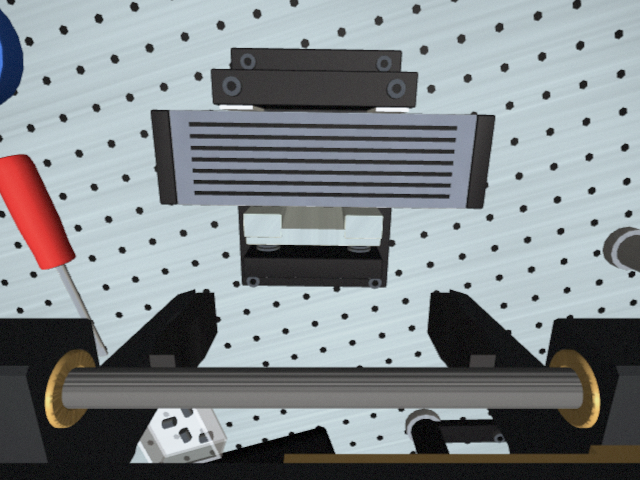

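```bash
python3 - <<'E'
from h import *
d=np.load("w2.npz");im,K,P=d["im"],d["K"],d["P"]
g=cv2.cvtColor(im,cv2.COLOR_RGB2GRAY).astype(int)
for u in (200,300,315,330,430): print(u,g[198:252,u].tolist())
for v in (212,218,224): print(v,g[v,270:356].tolist())
for v in (130,190): print(v,g[v,146:180].tolist(),g[v,455:500].tolist())
E
python3 - <<'E'
import cv2
a=cv2.imread('pics/w2.png')
cv2.imwrite('pics/crop2.png',cv2.resize(a[195:295,230:400],None,fx=4.6,fy=4.6,interpolation=0))
E
```

```text
200 [147, 145, 148, 147, 143, 144, 149, 173, 200, 200, 195, 198, 197, 198, 196, 204, 205, 203, 203, 200, 203, 203, 205, 205, 206, 204, 199, 199, 203, 200, 201, 200, 200, 203, 201, 205, 208, 208, 207, 205, 203, 200, 199, 202, 206, 205, 203, 205, 205, 205, 208, 205, 206, 207]
300 [151, 149, 151, 149, 151, 152, 154, 147, 134, 121, 120, 120, 118, 118, 122, 118, 117, 122, 118, 120, 120, 117, 120, 118, 120, 119, 120, 117, 121, 119, 142, 195, 202, 203, 204, 201, 203, 202, 203, 204, 206, 202, 204, 202, 204, 203, 182, 48, 14, 16, 7, 13, 10, 11]
315 [147, 147, 148, 147, 146, 147, 145, 151, 150, 122, 124, 123, 120, 124, 125, 124, 123, 123, 123, 123, 122, 121, 122, 123, 123, 121, 124, 123, 121, 120, 141, 192, 208, 208, 211, 211, 209, 209, 210, 210, 210, 208, 208, 211, 211, 209, 194, 90, 17, 11, 12, 14, 9, 15]
330 [147, 147, 145, 146, 152, 153, 150, 148, 135, 95, 121, 121, 120, 120, 122, 121, 119, 123, 122, 122, 122, 121, 120, 121, 121, 122, 120, 121, 122, 120, 133, 176, 209, 209, 207, 210, 205, 208, 210, 205, 205, 208, 205, 205, 210, 209, 199, 147, 8, 15, 8, 5, 8, 13]
430 [109, 151, 150, 148, 14
[... 1558 characters left out ...]
00, 147, 35, 46, 45, 49, 43, 45, 48, 52, 45, 48, 50, 53, 56, 54, 53, 51, 36, 60, 120, 147, 145, 146, 146, 146, 144, 144, 144] [104, 115, 142, 147, 151, 147, 149, 149, 148, 149, 146, 150, 147, 147, 149, 148, 149, 146, 147, 129, 78, 33, 56, 66, 61, 63, 61, 62, 56, 57, 55, 58, 56, 52, 51, 51, 49, 44, 116, 176, 201, 203, 201, 202, 204]
190 [202, 204, 201, 202, 201, 202, 202, 199, 200, 204, 203, 204, 155, 68, 45, 41, 48, 43, 47, 47, 50, 47, 51, 50, 52, 46, 51, 50, 47, 29, 100, 139, 147, 146] [152, 152, 149, 150, 148, 149, 152, 152, 155, 153, 153, 152, 114, 39, 39, 47, 55, 49, 50, 51, 50, 50, 49, 45, 43, 44, 40, 41, 42, 36, 126, 183, 197, 198, 200, 200, 196, 199, 197, 196, 195, 195, 192, 196, 193]
```

View pics/crop2.png

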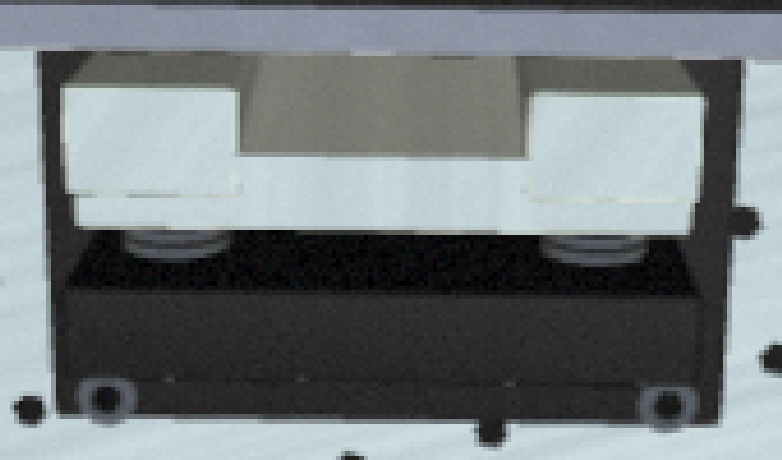

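```bash
python3 - <<'E'
from h import *
d=np.load("w2.npz");im,K,P=d["im"],d["K"],d["P"]
e=toplane(K,P,[[200,205.0],[430,208.2],[315,206.8]],.072)
f=toplane(K,P,[[172,113],[476.5,117]],.072)
m=toplane(K,P,[[300,228.5],[330,228.7]],.068)
p=toplane(K,P,[[281.5,224],[344,224]],.068)
c=toplane(K,P,[[151.8,130],[492.8,130],[158.4,190],[485,190]],.072)
v=e[1]-e[0]; yaw=-np.arctan2(v[0],v[1]); print("yaw",yaw, -np.arctan2(*(f[1]-f[0])))
ax=np.array([np.cos(yaw),np.sin(yaw)]);ay=np.array([-ax[1],ax[0]])
print("edge x",e@ax,"far",f@ax,"mouth x",m@ax,"pocket y",p@ay,"head y",c@ay)
yc=(p@ay).mean(); 
X=e[2]@ax
for t in ((X+4.5e-3),(X+7.5e-3)): print("pt",t*ax+yc*ay)
print(ax,ay)
E
```

```text
yaw -0.2850684104200096 -0.28360657473450823
edge x [0.51213082 0.51213082 0.51224301] far [0.46409813 0.46386811] mouth x [0.5257841  0.52565892] pocket y [0.3463851  0.38200405] head y [0.2798551  0.45789802 0.27995508 0.4580366 ]
pt [0.59830844 0.20417649]
pt [0.60118736 0.20333282]
[ 0.95964242 -0.2812231 ] [0.2812231  0.95964242]
```

Head edge, cheek mouth and pocket are measured: mouth 13.6 mm, pocket 35.6 mm and head length 178 mm, all consistent with the given sizes. Next I go over the wedge.

Emit:
send_rows(travel=[[0,0,0.4],[-0.1,-0.2,0.75],[-0.25,-0.6,0.9],[-0.4,-1,0.9],[-0.4,-1,0.9]], angular=[[0,0,0],[0,0,0.03],[0,0,0.08],[0,0,0.12],[0,0,0.167]], fingers=[0,0,0,0,0])

```text
time: 2.95
tcp_pos: [0.5775, 0.0746, 0.2502]
tcp_rot: [[-1.0, 0.015, 0.005], [0.015, 1.0, -0.002], [-0.005, -0.002, -1.0]]
wrist_force: [0.5, -0.3, -0.4]
width: 0.0886
```

Emit:
send_rows(travel=[[-0.15,-0.38,0],[-0.3,-0.75,0],[-0.4,-1,0]], angular=[[0,0,0],[0,0,0],[0,0,0]], fingers=[0,0,0])

```text
time: 3.25
tcp_pos: [0.5292, -0.0414, 0.2488]
tcp_rot: [[-1.0, 0.012, 0.004], [0.012, 1.0, -0.0], [-0.004, -0.0, -1.0]]
wrist_force: [1.2, -0.6, 0.2]
width: 0.088
```

Emit:
send_rows(travel=[[-0.15,-0.38,0],[-0.3,-0.75,0],[-0.4,-1,0]], angular=[[0,0,0],[0,0,0],[0,0,0]], fingers=[0,0,0])

```text
time: 3.55
tcp_pos: [0.4811, -0.1614, 0.2488]
tcp_rot: [[-1.0, 0.012, 0.004], [0.012, 1.0, -0.001], [-0.004, -0.001, -1.0]]
wrist_force: [0.2, -0.9, 0.4]
width: 0.0882
```

Emit:
send_rows(travel=[[-0.1,-0.37,-0.2],[-0.21,-0.75,-0.4],[-0.21,-0.75,-0.5],[-0.21,-0.75,-0.5],[-0.21,-0.75,-0.5]], angular=[[0,0,0],[0,0,0],[0,0,0],[0,0,0],[0,0,0]], fingers=[0,0,0,0,0])

```text
time: 4.05
tcp_pos: [0.4581, -0.2477, 0.1878]
tcp_rot: [[-1.0, 0.009, 0.003], [0.009, 1.0, -0.0], [-0.003, 0.0, -1.0]]
wrist_force: [0.3, 0.3, 0.0]
width: 0.0883
```

```bash
python3 - <<'E'
from h import *
im,K,P=cam("wrist"); save("w3.png",im); np.savez("w3.npz",im=im,K=K,P=P)
s=manip.state(); print(s["time"],s["tcp_pos"],s["tcp_rot"],s["q"],P[:3,3])
E
```

```text
4.1 [ 0.45842257 -0.24748275  0.18785549] [[-9.99963875e-01  7.82427624e-03  3.32100248e-03]
 [ 7.82382821e-03  9.99969382e-01 -1.47877102e-04]
 [-3.32205783e-03 -1.21888807e-04 -9.99994475e-01]] [ 12.08639105  22.24241558  14.16780214 111.0891609   -7.33797239
  47.34004079 119.76052543] [ 0.38393965 -0.24712985  0.33268319]
```

View pics/w3.png

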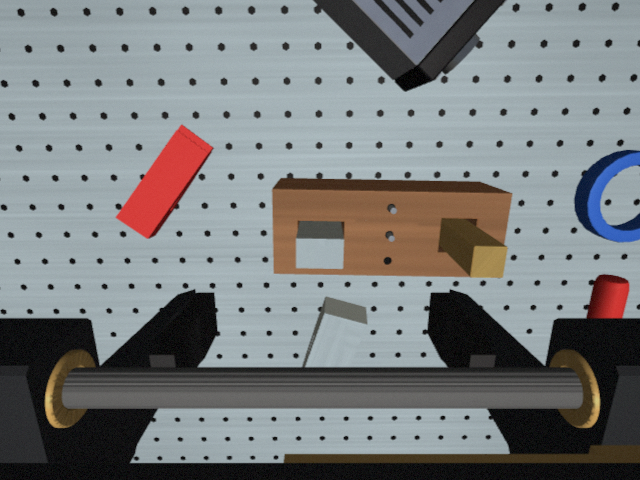

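```bash
python3 - <<'E'
from h import *
d=np.load("w3.npz");im,K,P=d["im"],d["K"],d["P"]
g=cv2.cvtColor(im,cv2.COLOR_RGB2GRAY)
def quad(m,roi,z,name):
    z0=np.zeros_like(m); x,y,w,h=roi; z0[y:y+h,x:x+w]=m[y:y+h,x:x+w]
    c=max(cv2.findContours(z0,0,1)[0],key=cv2.contourArea)
    b=cv2.boxPoints(cv2.minAreaRect(c)); w=toplane(K,P,b,z)
    print(name,b.round(1).tolist(),w.mean(0).round(4),[np.linalg.norm(w[i]-w[i-1]).round(4) for i in (1,2)],[np.degrees(np.arctan2(*(w[i]-w[i-1])[::-1])).round(1) for i in (1,2)])
quad(cv2.inRange(g,150,255),(285,225,70,50),.101,"wedge")
hsv=cv2.cvtColor(im,cv2.COLOR_RGB2HSV)
print(hsv[262,490],hsv[235,455],hsv[262,420], hsv[252,490])
print(g[225:285,490].tolist(), g[262,460:515].tolist())
m=((hsv[:,:,0]>17)&(hsv[:,:,1]>90)).astype('u1')*255
m2=cv2.inRange(hsv,(16,90,140),(30,255,255))
quad(m2,(430,210,90,80),.118,"bar")
mb=cv2.inRange(hsv,(5,80,50),(16,255,255))
q=toplane(K,P,[[273,272.5],[501,276.5],[273.5,188],[511,194]],.06); print(q)
E
```

```text
wedge [[296.0, 239.0], [343.0, 239.0], [343.0, 268.0], [296.0, 268.0]] [ 0.4617 -0.2495] [np.float64(0.0292), np.float64(0.0192)] [np.float64(89.5), np.float64(0.4)]
[ 20 130 167] [ 19 129  73] [ 12 125 145] [ 21 131 161]
[105, 104, 103, 103, 104, 109, 110, 111, 113, 113, 96, 66, 63, 58, 63, 66, 64, 60, 58, 64, 70, 105, 134, 135, 137, 140, 134, 136, 137, 140, 140, 141, 140, 139, 138, 142, 140, 141, 141, 140, 141, 142, 143, 140, 142, 141, 139, 139, 137, 137, 138, 144, 157, 175, 170, 172, 169, 170, 168, 169] [51, 54, 55, 59, 54, 57, 54, 50, 55, 54, 53, 73, 114, 138, 137, 138, 136, 138, 138, 137, 136, 135, 138, 136, 141, 141, 143, 139, 139, 140, 141, 142, 140, 144, 143, 139, 141, 138, 136, 139, 137, 140, 137, 135, 144, 161, 172, 173, 171, 173, 170, 171, 174, 170, 171]
bar [[470.0, 276.0], [471.1000061035156, 245.6999969482422], [506.1000061035156, 247.0], [505.0, 277.29998779296875]] [ 0.4617 -0.1507] [np.float64(0.0188), np.float64(0.0204)] [np.float64(-176.1), np.float64(87.3)]
[[ 0.49003763 -0.28494397]
 [ 0.4946388  -0.11362815]
 [ 0.42653132 -0.28174143]
 [ 0.43215207 -0.11439457]]
```

Close view: the wedge top is at (320,253), i.e. (0.462,-0.249), with size 29x19 mm matching. The bar top is at (488,261), i.e. (0.462,-0.151). Block yaw is about -1.6°. I grasp the wedge across its width.

Emit:
send_rows(travel=[[0.03,-0.012,-0.3],[0.03,-0.012,-0.6],[0.03,-0.012,-0.8],[0.03,-0.012,-0.98],[0.03,-0.012,-0.98],[0.03,-0.012,-0.98],[0.03,-0.012,-0.98],[0.03,-0.012,-0.98],[0.03,-0.012,-0.98],[0.03,-0.012,-0.98],[0.03,-0.012,-0.98],[0.03,-0.012,-0.98]], angular=[[0,0,-0.012],[0,0,-0.012],[0,0,-0.012],[0,0,-0.012],[0,0,-0.012],[0,0,-0.012],[0,0,-0.012],[0,0,-0.012],[0,0,-0.012],[0,0,-0.012],[0,0,-0.012],[0,0,-0.012]], fingers=[0,0,0,0,0,255,255,255,255,255,255,255], force=25)

```text
time: 5.3
tcp_pos: [0.4604, -0.2502, 0.0684]
tcp_rot: [[-1.0, 0.029, 0.0], [0.029, 1.0, 0.0], [-0.0, 0.0, -1.0]]
wrist_force: [0.1, 0.4, -0.7]
width: 0.0343
```

Emit:
send_rows(travel=[[0,0,0],[0,0,0],[0,0,0]], angular=[[0,0,0],[0,0,0],[0,0,0]], fingers=[255,255,255])

```text
time: 5.6
tcp_pos: [0.4604, -0.2502, 0.0683]
tcp_rot: [[-1.0, 0.029, -0.0], [0.029, 1.0, 0.0], [0.0, -0.0, -1.0]]
wrist_force: [-0.3, 0.1, 1.4]
width: 0.0298
```

Gripped at 29.8 mm. I lift it and carry it to above the slot.

Emit:
send_rows(travel=[[0,0,0.25],[0,0,0.6],[0,0,1],[0,0,1]], angular=[[0,0,0],[0,0,0],[0,0,0],[0,0,0]], fingers=[255,255,255,255])

```text
time: 6.0
tcp_pos: [0.4637, -0.2521, 0.1938]
tcp_rot: [[-1.0, 0.029, 0.01], [0.029, 1.0, -0.004], [-0.01, -0.004, -1.0]]
wrist_force: [1.3, -1.2, -1.3]
width: 0.0299
```

Emit:
send_rows(travel=[[0.1,0.3,0.1],[0.2,0.6,0.1],[0.3,0.95,0.1],[0.3,0.95,0.1]], angular=[[0,0,-0.03],[0,0,-0.08],[0,0,-0.12],[0,0,-0.1627]], fingers=[255,255,255,255])

```text
time: 6.4
tcp_pos: [0.4978, -0.1291, 0.1992]
tcp_rot: [[-0.962, 0.275, -0.001], [0.275, 0.962, 0.004], [0.002, 0.003, -1.0]]
wrist_force: [-0.1, 0.4, -1.6]
width: 0.0296
```

Emit:
send_rows(travel=[[0.1,0.3,0],[0.2,0.6,0],[0.3,0.95,0]], angular=[[0,0,0],[0,0,0],[0,0,0]], fingers=[255,255,255])

```text
time: 6.7
tcp_pos: [0.5321, -0.0217, 0.1994]
tcp_rot: [[-0.959, 0.283, -0.001], [0.283, 0.959, -0.001], [0.001, -0.001, -1.0]]
wrist_force: [-0.0, 0.3, -0.9]
width: 0.0298
```

Emit:
send_rows(travel=[[0.1,0.3,0],[0.2,0.6,0],[0.3,0.95,0]], angular=[[0,0,0],[0,0,0],[0,0,0]], fingers=[255,255,255])

```text
time: 7.0
tcp_pos: [0.5682, 0.0924, 0.1993]
tcp_rot: [[-0.959, 0.282, -0.001], [0.282, 0.959, -0.001], [0.001, -0.001, -1.0]]
wrist_force: [1.0, -1.1, -1.3]
width: 0.0296
```

Emit:
send_rows(travel=[[0.1,0.3,0],[0.2,0.6,0],[0.29,0.92,0],[0.29,0.92,0],[0.29,0.92,0]], angular=[[0,0,0],[0,0,0],[0,0,0],[0,0,0],[0,0,0]], fingers=[255,255,255,255,255])

```text
time: 7.5
tcp_pos: [0.6024, 0.2031, 0.1988]
tcp_rot: [[-0.96, 0.279, -0.002], [0.279, 0.96, -0.001], [0.002, -0.001, -1.0]]
wrist_force: [-0.1, -0.6, -1.6]
width: 0.0295
```

```bash
python3 - <<'E'
from h import *
im,K,P=cam("wrist"); save("w4.png",im); np.savez("w4.npz",im=im,K=K,P=P)
im2,K2,P2=cam("top"); np.savez("t4.npz",im=im2,K=K2,P=P2)
u,v=proj(K2,P2,[.6,.2,.2])[0].astype(int); print(u,v)
c=cv2.resize(im2[max(v-60,0):v+90,max(u-80,0):u+80],(400,375),interpolation=2)
save("w4c.png",cv2.hconcat([np.ascontiguousarray(im[105:480,120:520]),c]))
s=manip.state(); print(s["time"],s["tcp_pos"],s["tcp_rot"],s["wrist_force"],s["width"])
E
```

```text
224 176
7.6 [0.60279786 0.20057598 0.19946127] [[-9.59376865e-01  2.82124879e-01 -1.25863999e-03]
 [ 2.82126575e-01  9.59376062e-01 -1.47242714e-03]
 [ 7.92100748e-04 -1.76770832e-03 -9.99998124e-01]] [-0.2189662  -0.02581046 -1.16615676] 0.029879826566597593
```

View pics/w4c.png

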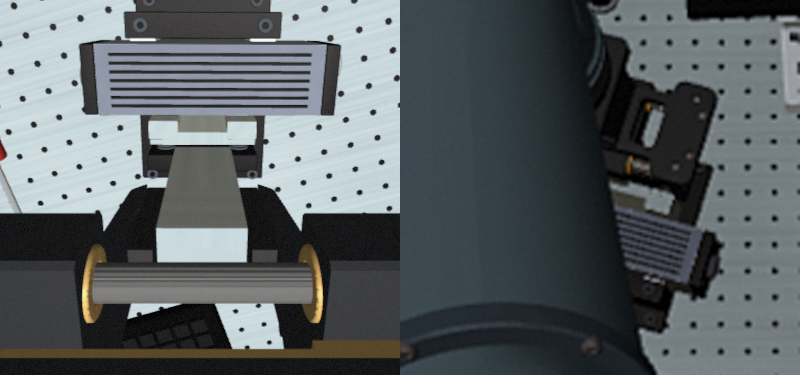

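```bash
python3 - <<'E'
from h import *
d=np.load("w4.npz");im,K,P=d["im"],d["K"],d["P"]
g=cv2.cvtColor(im,cv2.COLOR_RGB2GRAY).astype(int)
print("tip col",g[236:266,323].tolist()); print("top col",g[322:345,323].tolist())
print("r258",g[258,285:300].tolist(),g[258,345:360].tolist()); print("r325",g[325,270:286].tolist(),g[325,358:376].tolist())
print("head", g[205:232,250].tolist(), g[205:250,323].tolist())
ax=np.array([.9596,-.2812]);ay=np.array([.2812,.9596])
for uv,z in (((294,252),.139),((352,252),.139),((277,333),.232),((367,333),.232)):
    w=toplane(K,P,[uv],z)[0]; print(uv,w,w@ax,w@ay)
s=manip.state()["tcp_pos"][:2]; print(s@ax,s@ay)
E
```

```text
tip col [136, 187, 217, 217, 217, 217, 217, 218, 219, 218, 218, 218, 216, 189, 20, 41, 83, 96, 97, 96, 98, 99, 97, 98, 97, 99, 95, 95, 95, 97]
top col [95, 94, 98, 92, 98, 97, 93, 96, 96, 97, 113, 173, 217, 218, 216, 216, 215, 216, 218, 216, 215, 214, 214]
r258 [14, 10, 12, 16, 14, 10, 17, 10, 60, 93, 96, 98, 97, 97, 97] [97, 101, 99, 97, 94, 94, 78, 38, 19, 12, 7, 11, 13, 14, 7]
r325 [20, 18, 24, 19, 25, 21, 27, 59, 90, 95, 96, 98, 94, 98, 95, 96] [95, 94, 96, 95, 96, 95, 95, 84, 47, 27, 18, 24, 18, 5, 19, 15, 18, 17]
head [156, 153, 157, 144, 89, 34, 54, 111, 154, 154, 156, 155, 152, 153, 161, 196, 212, 212, 213, 215, 213, 208, 208, 210, 209, 210, 211] [157, 157, 157, 151, 112, 41, 38, 84, 152, 155, 155, 152, 153, 153, 150, 135, 128, 128, 127, 127, 127, 129, 130, 126, 131, 127, 127, 127, 127, 127, 127, 136, 187, 217, 217, 217, 217, 217, 218, 219, 218, 218, 218, 216, 189]
(294, 252) [0.59171782 0.18993905] 0.5144015615454266 0.3486565661921498
(352, 252) [0.60064444 0.2208065 ] 0.5142876131194697 0.38078713094669214
(277, 333) [0.58934567 0.19181895] 0.5115966114707501 0.34979346734960426
(367, 333) [0.59740832 0.2197461 ] 0.5114804167166357 0.3788595741332619
0.5220428598659808 0.36197946857290264
```

```bash
python3 - <<'E'
from h import *
d=np.load("w4.npz");K,P=d["K"],d["P"]
ax=np.array([.9596,-.2812]);ay=np.array([.2812,.9596])
print("head",toplane(K,P,[[323,220],[250,219.6]],.072)@ax,"mouth",toplane(K,P,[[323,236.6]],.068)@ax, "tip",toplane(K,P,[[323,249.7]],.139)@ax)
print("pocket y",toplane(K,P,[[298,230],[347,230]],.068)@ay)
print(manip.state()["tcp_pos"])
E
```

```text
head [0.51205015 0.51193291] mouth [0.52555259] tip [0.51300725]
pocket y [0.34645837 0.38239088]
[0.60279786 0.20057598 0.19946127]
```

Emit:
send_rows(travel=[[0.007,-0.002,-0.25],[0.007,-0.002,-0.45],[0.007,-0.002,-0.54],[0.007,-0.002,-0.57],[0.007,-0.002,-0.6],[0.007,-0.002,-0.62]], angular=[[0,0,0],[0,0,0],[0,0,0],[0,0,0],[0,0,0],[0,0,0]], fingers=[255,255,255,255,255,255])

```text
time: 8.2
tcp_pos: [0.6048, 0.2019, 0.1267]
tcp_rot: [[-0.96, 0.281, 0.002], [0.281, 0.96, 0.001], [-0.001, 0.001, -1.0]]
wrist_force: [-0.2, 0.7, -0.5]
width: 0.03
```

Emit:
send_rows(travel=[[0,0,-0.02],[0,0,-0.04],[0,0,-0.06]], angular=[[0,0,0],[0,0,0],[0,0,0]], fingers=[255,255,255])

```text
time: 8.5
tcp_pos: [0.6042, 0.2021, 0.1189]
tcp_rot: [[-0.96, 0.281, 0.001], [0.281, 0.96, 0.0], [-0.0, 0.0, -1.0]]
wrist_force: [-0.2, -0.1, -1.1]
width: 0.0299
```

Emit:
send_rows(travel=[[0,0,-0.02],[0,0,-0.03],[0,0,-0.04]], angular=[[0,0,0],[0,0,0],[0,0,0]], fingers=[255,255,255])

```text
time: 8.8
tcp_pos: [0.604, 0.202, 0.1138]
tcp_rot: [[-0.96, 0.281, -0.0], [0.281, 0.96, -0.0], [0.0, -0.0, -1.0]]
wrist_force: [0.7, 0.1, -0.7]
width: 0.0298
```

Emit:
send_rows(travel=[[0,0,-0.01],[0,0,-0.02],[0,0,-0.03]], angular=[[0,0,0],[0,0,0],[0,0,0]], fingers=[255,255,255])

```text
time: 9.1
tcp_pos: [0.6037, 0.2022, 0.1102]
tcp_rot: [[-0.96, 0.281, -0.001], [0.281, 0.96, 0.0], [0.001, -0.0, -1.0]]
wrist_force: [-1.5, -0.1, 0.8]
width: 0.0298
```

Emit:
send_rows(travel=[[-0.004,0.001,-0.01],[-0.008,0.002,-0.02],[-0.008,0.002,-0.02]], angular=[[0,0,0],[0,0,0],[0,0,0]], fingers=[255,255,255])

```text
time: 9.4
tcp_pos: [0.6031, 0.2022, 0.1077]
tcp_rot: [[-0.96, 0.281, 0.0], [0.281, 0.96, -0.0], [-0.0, -0.0, -1.0]]
wrist_force: [-0.5, 0.6, -0.7]
width: 0.0295
```

Emit:
send_rows(travel=[[-0.002,0,-0.01],[-0.004,0.001,-0.02],[-0.004,0.001,-0.02]], angular=[[0,0,0],[0,0,0],[0,0,0]], fingers=[255,255,255])

```text
time: 9.7
tcp_pos: [0.6026, 0.2023, 0.1053]
tcp_rot: [[-0.96, 0.281, 0.0], [0.281, 0.96, -0.0], [-0.0, -0.0, -1.0]]
wrist_force: [-0.5, 0.5, -2.0]
width: 0.03
```

Emit:
send_rows(travel=[[-0.002,0,-0.01],[-0.003,0.001,-0.02],[-0.003,0.001,-0.02]], angular=[[0,0,0],[0,0,0],[0,0,0]], fingers=[255,255,255])

```text
time: 10.0
tcp_pos: [0.6022, 0.2024, 0.1029]
tcp_rot: [[-0.96, 0.281, -0.0], [0.281, 0.96, -0.0], [-0.0, -0.0, -1.0]]
wrist_force: [-0.5, 0.6, -1.0]
width: 0.0295
```

Emit:
send_rows(travel=[[-0.001,0,-0.01],[-0.002,0.001,-0.015],[-0.002,0.001,-0.015]], angular=[[0,0,0],[0,0,0],[0,0,0]], fingers=[255,255,255])

```text
time: 10.3
tcp_pos: [0.602, 0.2026, 0.1012]
tcp_rot: [[-0.96, 0.281, 0.0], [0.281, 0.96, -0.0], [-0.0, -0.0, -1.0]]
wrist_force: [-1.2, 0.0, -1.5]
width: 0.0299
```

Emit:
send_rows(travel=[[-0.001,0,-0.01],[-0.002,0.001,-0.02],[-0.002,0.001,-0.02]], angular=[[0,0,0],[0,0,0],[0,0,0]], fingers=[255,255,255])

```text
time: 10.6
tcp_pos: [0.602, 0.2028, 0.0991]
tcp_rot: [[-0.96, 0.281, 0.0], [0.281, 0.96, 0.0], [-0.0, 0.0, -1.0]]
wrist_force: [0.2, -0.5, 1.6]
width: 0.0297
```

Emit:
send_rows(travel=[[-0.001,0,-0.01],[-0.002,0.001,-0.02],[-0.002,0.001,-0.02]], angular=[[0,0,0],[0,0,0],[0,0,0]], fingers=[255,255,255])

```text
time: 10.9
tcp_pos: [0.6016, 0.203, 0.0965]
tcp_rot: [[-0.96, 0.281, 0.0], [0.281, 0.96, 0.0], [-0.0, 0.0, -1.0]]
wrist_force: [-0.9, 1.9, 2.0]
width: 0.0297
```

Light contact of about 3 N with the tip at about z 0.036. I release here.

Emit:
send_rows(travel=[[0,0,0],[0,0,0],[0,0,0],[0,0,0],[0,0,0],[0,0,0.2],[0,0,0.5],[0,0,0.9],[0,0,1],[0,0,1]], angular=[[0,0,0],[0,0,0],[0,0,0],[0,0,0],[0,0,0],[0,0,0],[0,0,0],[0,0,0],[0,0,0],[0,0,0]], fingers=[100,60,60,60,0,0,0,0,0,0])

```text
time: 11.9
tcp_pos: [0.603, 0.2033, 0.219]
tcp_rot: [[-0.96, 0.281, 0.004], [0.281, 0.96, 0.002], [-0.004, 0.003, -1.0]]
wrist_force: [0.2, 1.1, -1.2]
width: 0.088
```

```bash
python3 - <<'E'
from h import *
im,K,P=cam("wrist"); save("w5.png",im); np.savez("w5.npz",im=im,K=K,P=P)
s=manip.state(); print(s["time"],s["tcp_pos"],s["wrist_force"],s["width"])
E
```

```text
11.95 [0.60165006 0.20295953 0.21669943] [-1.04599655  0.72182315 -0.62576038] 0.08817411199908184
```

View pics/w5.png

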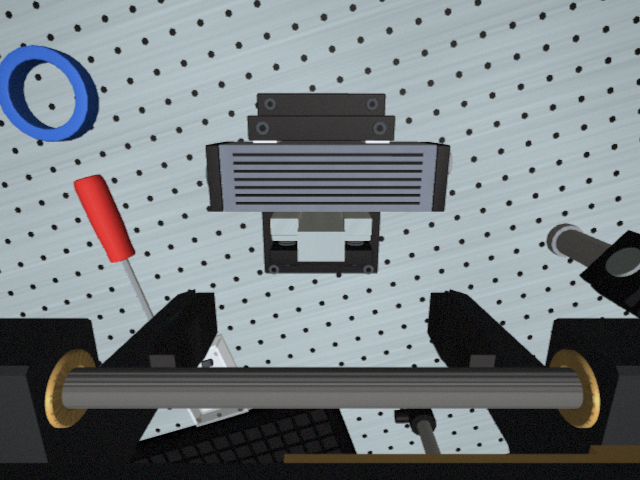

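```bash
python3 - <<'E'
from h import *
d=np.load("w5.npz");im,K,P=d["im"],d["K"],d["P"]
g=cv2.cvtColor(im,cv2.COLOR_RGB2GRAY).astype(int)
print(g[226:268,321].tolist(),g[252,290:352].tolist())
ax=np.array([.9596,-.2812]);ay=np.array([.2812,.9596])
for z in (.123,.1295):
  w=toplane(K,P,[[298,247],[344.5,247],[321,232.5],[321,261.5]],z); print(z,w@ax,w@ay,w[2:].mean(0))
s=manip.state()["tcp_pos"][:2]; print(s@ax,s@ay)
E
```

```text
[84, 84, 83, 80, 80, 118, 185, 184, 186, 186, 185, 185, 187, 186, 183, 186, 189, 185, 186, 186, 185, 186, 185, 185, 184, 187, 184, 186, 186, 185, 185, 186, 185, 185, 178, 133, 32, 30, 37, 39, 41, 39] [39, 41, 41, 40, 43, 42, 41, 114, 170, 185, 187, 186, 182, 182, 187, 186, 187, 187, 186, 186, 187, 188, 187, 189, 184, 184, 187, 186, 186, 185, 184, 184, 184, 183, 185, 186, 183, 185, 186, 187, 185, 184, 186, 186, 186, 186, 183, 185, 185, 186, 184, 185, 185, 185, 144, 66, 45, 45, 44, 44, 44, 37]
0.123 [0.52372704 0.52373014 0.51396534 0.53371664] [0.34932216 0.3795037  0.36424895 0.36424772] [0.60516157 0.20224771]
0.1295 [0.5216619  0.52166491 0.51216372 0.53138182] [0.34972505 0.37909183 0.36424889 0.3642477 ] [0.60317671 0.20282931]
0.5202711816749567 0.36394395874422536
```

Wedge stands upright and loose in the slot: top at (321,247) px, i.e. X 0.522, Y 0.364 in cradle axes. Next is the bar.

Emit:
send_rows(travel=[[-0.13,-0.33,0],[-0.26,-0.66,0],[-0.387,-0.98,0],[-0.387,-0.98,0]], angular=[[0,0,0.03],[0,0,0.08],[0,0,0.12],[0,0,0.1627]], fingers=[0,0,0,0])

```text
time: 12.35
tcp_pos: [0.5519, 0.0782, 0.2142]
tcp_rot: [[-0.999, 0.034, -0.006], [0.034, 0.999, -0.004], [0.005, -0.004, -1.0]]
wrist_force: [0.5, 0.4, -0.3]
width: 0.0881
```

Emit:
send_rows(travel=[[-0.13,-0.33,0],[-0.26,-0.66,0],[-0.387,-0.98,0]], angular=[[0,0,0],[0,0,0],[0,0,0]], fingers=[0,0,0])

```text
time: 12.65
tcp_pos: [0.5064, -0.0337, 0.2143]
tcp_rot: [[-1.0, 0.028, -0.004], [0.028, 1.0, -0.0], [0.004, -0.001, -1.0]]
wrist_force: [0.3, -0.6, 0.0]
width: 0.0882
```

Emit:
send_rows(travel=[[-0.13,-0.33,0],[-0.26,-0.66,0],[-0.387,-0.98,0],[-0.387,-0.98,0],[-0.387,-0.98,0],[-0.387,-0.98,0]], angular=[[0,0,0],[0,0,0],[0,0,0],[0,0,0],[0,0,0],[0,0,0]], fingers=[0,0,0,0,0,0])

```text
time: 13.25
tcp_pos: [0.462, -0.1485, 0.2154]
tcp_rot: [[-1.0, 0.027, -0.002], [0.027, 1.0, 0.001], [0.002, 0.001, -1.0]]
wrist_force: [-0.0, -0.3, -0.5]
width: 0.0879
```

```bash
python3 - <<'E'
from h import *
im,K,P=cam("wrist"); save("w6.png",im); np.savez("w6.npz",im=im,K=K,P=P)
s=manip.state(); print(s["time"],s["tcp_pos"],s["tcp_rot"][:,1],s["wrist_force"])
hsv=cv2.cvtColor(im,cv2.COLOR_RGB2HSV)
m=cv2.inRange(hsv,(17,90,110),(32,255,255)); m[330:]=0
c=max(cv2.findContours(m,0,1)[0],key=cv2.contourArea); b=cv2.boxPoints(cv2.minAreaRect(c)); w=toplane(K,P,b,.118)
print(cv2.contourArea(c),b,w,w.mean(0))
E
```

```text
13.3 [ 0.46225965 -0.14837346  0.2156236 ] [2.66346466e-02 9.99644997e-01 6.89439111e-04] [-0.24288164 -0.29053524  0.18061962]
826.5 [[305. 258.]
 [305. 229.]
 [335. 229.]
 [335. 258.]] [[ 0.47141176 -0.16009176]
 [ 0.4516998  -0.15931385]
 [ 0.45222127 -0.14000049]
 [ 0.47194505 -0.14034426]] [ 0.46181947 -0.14993759]
```

View pics/w6.png

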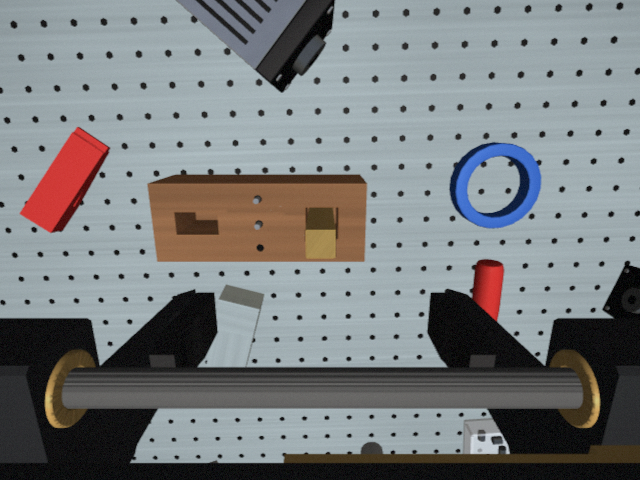

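Bar top is at (320,243) px, i.e. (0.462,-0.150), size 19.7x19.3 mm. I descend and grip it.

Emit:
send_rows(travel=[[0,-0.011,-0.3],[0,-0.011,-0.6],[0,-0.011,-0.85],[0,-0.011,-1],[0,-0.011,-1]], angular=[[0,0,0],[0,0,0],[0,0,0],[0,0,0],[0,0,0]], fingers=[0,0,0,0,0])

```text
time: 13.8
tcp_pos: [0.4607, -0.1494, 0.0941]
tcp_rot: [[-1.0, 0.027, -0.005], [0.027, 1.0, 0.001], [0.005, 0.001, -1.0]]
wrist_force: [0.2, 0.9, -0.2]
width: 0.0881
```

Emit:
send_rows(travel=[[0,0,-0.08],[0,0,-0.08],[0,0,-0.08],[0,0,-0.08],[0,0,-0.08],[0,0,-0.08],[0,0,-0.08],[0,0,-0.08],[0,0,-0.08],[0,0,-0.08],[0,0,-0.08],[0,0,-0.08],[0,0,-0.08],[0,0,-0.08]], angular=[[0,0,0],[0,0,0],[0,0,0],[0,0,0],[0,0,0],[0,0,0],[0,0,0],[0,0,0],[0,0,0],[0,0,0],[0,0,0],[0,0,0],[0,0,0],[0,0,0]], fingers=[0,0,255,255,255,255,255,255,255,255,255,255,255,255], force=45)

```text
time: 15.2
tcp_pos: [0.4622, -0.1513, 0.0869]
tcp_rot: [[-1.0, 0.029, -0.0], [0.029, 1.0, -0.0], [0.0, -0.0, -1.0]]
wrist_force: [0.2, -0.0, -0.7]
width: 0.0197
```

Emit:
send_rows(travel=[[0,0,0.2],[0,0,0.5],[0,0,0.8],[0,0,1],[0,0,1]], angular=[[0,0,0],[0,0,0],[0,0,0],[0,0,0],[0,0,0]], fingers=[255,255,255,255,255])

```text
time: 15.7
tcp_pos: [0.4639, -0.1518, 0.2094]
tcp_rot: [[-1.0, 0.029, 0.005], [0.029, 1.0, -0.001], [-0.005, -0.001, -1.0]]
wrist_force: [0.6, -0.8, -4.5]
width: 0.0199
```

Emit:
send_rows(travel=[[0.06,0.15,0.3],[0.2,0.5,0.42],[0.391,0.983,0.42],[0.391,0.983,0.42]], angular=[[0,0,-0.02],[0,0,-0.07],[0,0,-0.12],[0,0,-0.1627]], fingers=[255,255,255,255])

```text
time: 16.1
tcp_pos: [0.5101, -0.0267, 0.2559]
tcp_rot: [[-0.961, 0.277, -0.001], [0.277, 0.961, 0.003], [0.001, 0.003, -1.0]]
wrist_force: [-0.3, -0.2, -3.9]
width: 0.0197
```

Emit:
send_rows(travel=[[0.13,0.33,0],[0.26,0.66,0],[0.391,0.983,0]], angular=[[0,0,0],[0,0,0],[0,0,0]], fingers=[255,255,255])

```text
time: 16.4
tcp_pos: [0.5553, 0.0862, 0.255]
tcp_rot: [[-0.96, 0.281, -0.003], [0.281, 0.96, -0.0], [0.003, -0.001, -1.0]]
wrist_force: [1.3, 0.3, -3.3]
width: 0.0195
```

Emit:
send_rows(travel=[[0.13,0.33,0],[0.26,0.66,0],[0.391,0.983,0],[0.391,0.983,0],[0.391,0.983,0],[0.391,0.983,0],[0.391,0.983,0]], angular=[[0,0,0],[0,0,0],[0,0,0],[0,0,0],[0,0,0],[0,0,0],[0,0,0]], fingers=[255,255,255,255,255,255,255])

```text
time: 17.1
tcp_pos: [0.6027, 0.2008, 0.2566]
tcp_rot: [[-0.959, 0.283, -0.001], [0.283, 0.959, -0.001], [0.001, -0.001, -1.0]]
wrist_force: [0.2, -0.6, -3.4]
width: 0.0196
```

```bash
python3 - <<'E'
from h import *
im,K,P=cam("wrist"); save("w7.png",im); np.savez("w7.npz",im=im,K=K,P=P)
s=manip.state(); print(s["time"],s["tcp_pos"],s["tcp_rot"][:,1],s["wrist_force"])
ax=np.array([.9596,-.2812]);ay=np.array([.2812,.9596]); t=s["tcp_pos"][:2]; print(t@ax,t@ay)
E
```

```text
17.15 [0.60280049 0.20107935 0.25692272] [ 2.82630280e-01  9.59228589e-01 -7.99748073e-04] [-0.24006024 -0.78242908 -3.67376285]
0.5219038372855566 0.36246324605358815
```

View pics/w7.png

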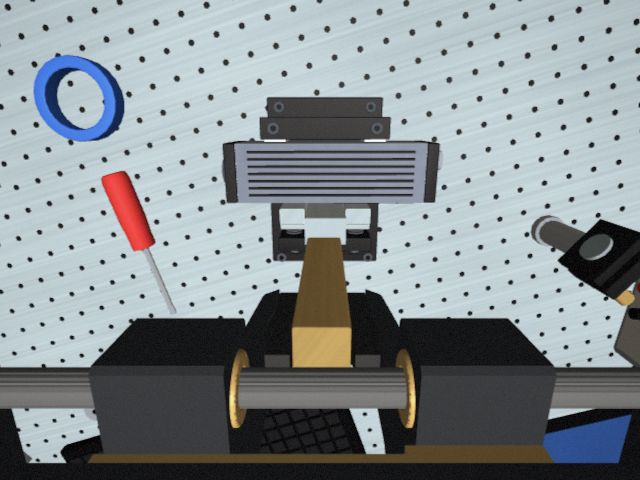

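Bar held upright with its lower end at (324,238), over the wedge. The no-load reading is about -3.6 N. I descend to just above the wedge top.

Emit:
send_rows(travel=[[0.004,0.012,-0.15],[0.004,0.012,-0.28],[0.004,0.012,-0.34],[0.004,0.012,-0.36],[0.004,0.012,-0.36],[0.004,0.012,-0.36]], angular=[[0,0,0],[0,0,0],[0,0,0],[0,0,0],[0,0,0],[0,0,0]], fingers=[255,255,255,255,255,255])

```text
time: 17.75
tcp_pos: [0.604, 0.204, 0.2149]
tcp_rot: [[-0.96, 0.281, 0.001], [0.281, 0.96, 0.0], [-0.001, 0.001, -1.0]]
wrist_force: [0.6, -0.4, -2.8]
width: 0.0194
```

Emit:
send_rows(travel=[[0,0,-0.01],[0,0,-0.018],[0,0,-0.025],[0,0,-0.025]], angular=[[0,0,0],[0,0,0],[0,0,0],[0,0,0]], fingers=[255,255,255,255])

```text
time: 18.15
tcp_pos: [0.6034, 0.2041, 0.2111]
tcp_rot: [[-0.96, 0.281, -0.0], [0.281, 0.96, -0.0], [0.0, -0.0, -1.0]]
wrist_force: [1.1, 0.4, -3.9]
width: 0.0194
```

Emit:
send_rows(travel=[[0,0,-0.008],[0,0,-0.016],[0,0,-0.016]], angular=[[0,0,0],[0,0,0],[0,0,0]], fingers=[255,255,255])

```text
time: 18.45
tcp_pos: [0.6033, 0.204, 0.209]
tcp_rot: [[-0.96, 0.281, -0.0], [0.281, 0.96, -0.0], [0.0, -0.0, -1.0]]
wrist_force: [-0.2, -0.2, -4.3]
width: 0.0196
```

Emit:
send_rows(travel=[[0,0,-0.004],[0,0,-0.008],[0,0,-0.008]], angular=[[0,0,0],[0,0,0],[0,0,0]], fingers=[255,255,255])

```text
time: 18.75
tcp_pos: [0.6034, 0.204, 0.2082]
tcp_rot: [[-0.96, 0.281, -0.0], [0.281, 0.96, -0.0], [0.0, -0.0, -1.0]]
wrist_force: [0.1, -0.5, -3.4]
width: 0.0195
```

Emit:
send_rows(travel=[[0,0,-0.004],[0,0,-0.008],[0,0,-0.008]], angular=[[0,0,0],[0,0,0],[0,0,0]], fingers=[255,255,255])

```text
time: 19.05
tcp_pos: [0.6036, 0.2041, 0.2076]
tcp_rot: [[-0.96, 0.281, 0.0], [0.281, 0.96, 0.0], [-0.0, 0.0, -1.0]]
wrist_force: [0.1, -0.2, -0.2]
width: 0.0193
```

Emit:
send_rows(travel=[[0,0,-0.004],[0,0,-0.008],[0,0,-0.008]], angular=[[0,0,0],[0,0,0],[0,0,0]], fingers=[255,255,255])

```text
time: 19.35
tcp_pos: [0.6035, 0.2041, 0.2064]
tcp_rot: [[-0.96, 0.281, 0.0], [0.281, 0.96, 0.0], [-0.0, 0.0, -1.0]]
wrist_force: [0.2, -0.3, 0.2]
width: 0.0195
```

Emit:
send_rows(travel=[[0,0,-0.003],[0,0,-0.006],[0,0,-0.006]], angular=[[0,0,0],[0,0,0],[0,0,0]], fingers=[255,255,255])

```text
time: 19.65
tcp_pos: [0.6034, 0.2041, 0.2056]
tcp_rot: [[-0.96, 0.281, -0.0], [0.281, 0.96, 0.0], [0.0, -0.0, -1.0]]
wrist_force: [-1.3, 0.1, -0.4]
width: 0.0195
```

Emit:
send_rows(travel=[[0,0,-0.004],[0,0,-0.008],[0,0,-0.008]], angular=[[0,0,0],[0,0,0],[0,0,0]], fingers=[255,255,255])

```text
time: 19.95
tcp_pos: [0.6033, 0.2041, 0.2045]
tcp_rot: [[-0.96, 0.281, -0.0], [0.281, 0.96, -0.0], [0.0, -0.0, -1.0]]
wrist_force: [-1.1, 0.4, -0.9]
width: 0.0195
```

Emit:
send_rows(travel=[[0,0,-0.004],[0,0,-0.008],[0,0,-0.008]], angular=[[0,0,0],[0,0,0],[0,0,0]], fingers=[255,255,255])

```text
time: 20.25
tcp_pos: [0.6033, 0.2041, 0.2036]
tcp_rot: [[-0.96, 0.281, -0.0], [0.281, 0.96, -0.0], [0.0, -0.0, -1.0]]
wrist_force: [-1.3, -0.0, -0.4]
width: 0.02
```

Emit:
send_rows(travel=[[0,0,-0.004],[0,0,-0.008],[0,0,-0.008]], angular=[[0,0,0],[0,0,0],[0,0,0]], fingers=[255,255,255])

```text
time: 20.55
tcp_pos: [0.6036, 0.2042, 0.203]
tcp_rot: [[-0.96, 0.281, 0.0], [0.281, 0.96, 0.0], [-0.0, 0.0, -1.0]]
wrist_force: [-1.3, 0.8, 2.4]
width: 0.0199
```

Emit:
send_rows(travel=[[0,0,-0.003],[0,0,-0.006],[0,0,-0.006]], angular=[[0,0,0],[0,0,0],[0,0,0]], fingers=[255,255,255])

```text
time: 20.85
tcp_pos: [0.6037, 0.2042, 0.2025]
tcp_rot: [[-0.96, 0.281, 0.001], [0.281, 0.96, 0.0], [-0.0, 0.001, -1.0]]
wrist_force: [-2.9, 0.3, 5.8]
width: 0.0197
```

Emit:
send_rows(travel=[[0,0,-0.003],[0,0,-0.006],[0,0,-0.006]], angular=[[0,0,0],[0,0,0],[0,0,0]], fingers=[255,255,255])

```text
time: 21.15
tcp_pos: [0.6038, 0.2044, 0.2022]
tcp_rot: [[-0.96, 0.281, 0.001], [0.281, 0.96, 0.001], [-0.001, 0.001, -1.0]]
wrist_force: [-3.5, -0.2, 8.3]
width: 0.0196
```

Emit:
send_rows(travel=[[0,0,-0.002],[0,0,-0.004],[0,0,-0.004]], angular=[[0,0,0],[0,0,0],[0,0,0]], fingers=[255,255,255])

```text
time: 21.45
tcp_pos: [0.6039, 0.2044, 0.202]
tcp_rot: [[-0.96, 0.281, 0.001], [0.281, 0.96, 0.001], [-0.001, 0.001, -1.0]]
wrist_force: [-2.4, -0.4, 8.3]
width: 0.0196
```

```bash
python3 - <<'E'
from h import *
for i in range(3):
    s=manip.state(); print(s["time"],s["tcp_pos"].round(4),s["wrist_force"].round(2)); cam("top")
E
```

```text
21.45 [0.6039 0.2044 0.202 ] [-2.44 -0.39  8.28]
21.5 [0.6039 0.2044 0.202 ] [-3.61  1.02  8.4 ]
21.55 [0.6039 0.2044 0.202 ] [-3.08  0.04  9.9 ]
```

Emit:
send_rows(travel=[[0,0,-0.003],[0,0,-0.006],[0,0,-0.006]], angular=[[0,0,0],[0,0,0],[0,0,0]], fingers=[255,255,255])

```text
time: 21.9
tcp_pos: [0.604, 0.2045, 0.2017]
tcp_rot: [[-0.96, 0.281, 0.002], [0.281, 0.96, 0.001], [-0.001, 0.002, -1.0]]
wrist_force: [-5.0, 1.1, 11.3]
width: 0.0196
```

```bash
python3 - <<'E'
from h import *
for i in range(4):
    s=manip.state(); print(s["time"],s["tcp_pos"].round(4),s["wrist_force"].round(2)); cam("top")
E
```

```text
21.9 [0.604  0.2045 0.2017] [-4.95  1.07 11.3 ]
21.95 [0.6041 0.2045 0.2016] [-4.08 -0.3  11.07]
22.0 [0.6041 0.2045 0.2017] [-3.38 -0.16 10.5 ]
22.05 [0.6041 0.2045 0.2016] [-3.81  0.25 10.5 ]
```

Emit:
send_rows(travel=[[0,0,-0.003],[0,0,-0.005],[0,0,-0.005]], angular=[[0,0,0],[0,0,0],[0,0,0]], fingers=[255,255,255])

```text
time: 22.4
tcp_pos: [0.6043, 0.2046, 0.2014]
tcp_rot: [[-0.96, 0.281, 0.002], [0.281, 0.96, 0.001], [-0.002, 0.002, -1.0]]
wrist_force: [-4.5, -1.5, 13.1]
width: 0.0198
```

```bash
python3 - <<'E'
from h import *
F=[]
for i in range(4):
    s=manip.state(); F.append(s["wrist_force"]); cam("top")
print(s["time"],s["tcp_pos"].round(4),np.mean(F,0))
E
```

```text
22.55 [0.6042 0.2046 0.2014] [-4.29586345 -0.30395531 13.29561179]
```

Push is about 17 N. I lift off, read zero, and tap again to check whether it sinks.

Emit:
send_rows(travel=[[0,0,0.02],[0,0,0.05],[0,0,0.05],[0,0,0.05]], angular=[[0,0,0],[0,0,0],[0,0,0],[0,0,0]], fingers=[255,255,255,255])

```text
time: 23.0
tcp_pos: [0.6033, 0.2038, 0.2049]
tcp_rot: [[-0.96, 0.281, -0.001], [0.281, 0.96, -0.001], [0.0, -0.001, -1.0]]
wrist_force: [-0.2, -0.5, -3.6]
width: 0.0197
```

```bash
python3 - <<'E'
from h import *
F=[]
for i in range(5):
    s=manip.state(); F.append(s["wrist_force"]); im,K,P=cam("top" if i<4 else "wrist")
save("w8.png",im)
print(s["time"],s["tcp_pos"].round(4),s["tcp_rot"].round(4)[:,2],np.mean(F,0))
E
```

```text
23.2 [0.6033 0.204  0.2051] [-4.e-04 -3.e-04 -1.e+00] [-0.26819942 -0.11846073 -4.07617359]
```

Emit:
send_rows(travel=[[0,0,-0.01],[0,0,-0.018],[0,0,-0.026],[0,0,-0.034],[0,0,-0.04],[0,0,-0.045],[0,0,-0.05],[0,0,-0.05],[0,0,-0.05]], angular=[[0,0,0],[0,0,0],[0,0,0],[0,0,0],[0,0,0],[0,0,0],[0,0,0],[0,0,0],[0,0,0]], fingers=[255,255,255,255,255,255,255,255,255])

```text
time: 24.15
tcp_pos: [0.6041, 0.2042, 0.2014]
tcp_rot: [[-0.96, 0.281, 0.002], [0.281, 0.96, 0.001], [-0.001, 0.001, -1.0]]
wrist_force: [-3.4, -0.8, 9.0]
width: 0.0196
```

```bash
python3 - <<'E'
from h import *
F=[]
for i in range(5):
    s=manip.state(); F.append(s["wrist_force"]); cam("top")
print(s["time"],s["tcp_pos"].round(4),np.mean(F,0))
E
```

```text
24.35 [0.6041 0.2042 0.2014] [-3.2693227  -1.2337858   9.02607227]
```

Emit:
send_rows(travel=[[0,0,-0.004],[0,0,-0.007],[0,0,-0.007]], angular=[[0,0,0],[0,0,0],[0,0,0]], fingers=[255,255,255])

```text
time: 24.7
tcp_pos: [0.6044, 0.2044, 0.2012]
tcp_rot: [[-0.96, 0.281, 0.002], [0.281, 0.96, 0.001], [-0.002, 0.002, -1.0]]
wrist_force: [-3.3, -0.5, 11.8]
width: 0.0196
```

```bash
python3 - <<'E'
from h import *
F=[]
for i in range(4):
    s=manip.state(); F.append(s["wrist_force"]); cam("top")
print(s["time"],s["tcp_pos"].round(4),np.mean(F,0))
E
```

```text
24.85 [0.6044 0.2044 0.2012] [-3.81358511 -0.9497333  11.95809732]
```

Emit:
send_rows(travel=[[0,0,0.02],[0,0,0.04],[0,0,0.04],[0,0,0.03],[0,0,0.022],[0,0,0.015],[0,0,0.008],[0,0,0.004],[0,0,0],[0,0,0],[0,0,0]], angular=[[0,0,0],[0,0,0],[0,0,0],[0,0,0],[0,0,0],[0,0,0],[0,0,0],[0,0,0],[0,0,0],[0,0,0],[0,0,0]], fingers=[255,255,255,255,255,255,255,255,255,255,255])

```text
time: 26.0
tcp_pos: [0.6043, 0.2042, 0.201]
tcp_rot: [[-0.96, 0.281, 0.002], [0.281, 0.96, 0.001], [-0.002, 0.001, -1.0]]
wrist_force: [-3.7, -1.1, 12.3]
width: 0.0196
```

```bash
python3 - <<'E'
from h import *
F=[]
for i in range(4):
    s=manip.state(); F.append(s["wrist_force"]); cam("top")
print(s["time"],s["tcp_pos"].round(4),np.mean(F,0))
E
```

```text
26.15 [0.6043 0.2042 0.201 ] [-3.97071572 -1.46092643 13.1129342 ]
```

Emit:
send_rows(travel=[[0,0,0.02],[0,0,0.04],[0,0,0.04],[0,0,0.03],[0,0,0.022],[0,0,0.015],[0,0,0.008],[0,0,0.004],[0,0,0],[0,0,0],[0,0,0]], angular=[[0,0,0],[0,0,0],[0,0,0],[0,0,0],[0,0,0],[0,0,0],[0,0,0],[0,0,0],[0,0,0],[0,0,0],[0,0,0]], fingers=[255,255,255,255,255,255,255,255,255,255,255])

```text
time: 27.3
tcp_pos: [0.6043, 0.2042, 0.201]
tcp_rot: [[-0.96, 0.281, 0.002], [0.281, 0.96, 0.001], [-0.002, 0.001, -1.0]]
wrist_force: [-4.0, -1.6, 12.9]
width: 0.0197
```

```bash
python3 - <<'E'
from h import *
F=[]
for i in range(4):
    s=manip.state(); F.append(s["wrist_force"]); cam("top")
print(s["time"],s["tcp_pos"].round(4),np.mean(F,0))
E
```

```text
27.45 [0.6043 0.2042 0.201 ] [-3.93507793 -1.50876294 12.84598984]
```

No further sinking at about 16.7 N (z 0.2010 twice). I carry the bar back.

Emit:
send_rows(travel=[[0,0,0.15],[0,0,0.5],[-0.1,-0.25,0.5],[-0.23,-0.6,0.5],[-0.392,-0.987,0.5],[-0.392,-0.987,0.5]], angular=[[0,0,0],[0,0,0],[0,0,0.05],[0,0,0.1],[0,0,0.163],[0,0,0.163]], fingers=[255,255,255,255,255,255])

```text
time: 28.1
tcp_pos: [0.5541, 0.0768, 0.2582]
tcp_rot: [[-0.999, 0.036, -0.003], [0.036, 0.999, -0.005], [0.003, -0.005, -1.0]]
wrist_force: [0.8, -0.1, -3.4]
width: 0.0194
```

Emit:
send_rows(travel=[[-0.13,-0.33,0],[-0.26,-0.66,0],[-0.392,-0.987,0]], angular=[[0,0,0],[0,0,0],[0,0,0]], fingers=[255,255,255])

```text
time: 28.4
tcp_pos: [0.5086, -0.0341, 0.2584]
tcp_rot: [[-1.0, 0.029, -0.0], [0.029, 1.0, -0.0], [0.0, -0.0, -1.0]]
wrist_force: [0.3, -0.7, -3.6]
width: 0.0199
```

Emit:
send_rows(travel=[[-0.13,-0.33,0],[-0.26,-0.66,0],[-0.392,-0.987,0],[-0.392,-0.987,0],[-0.392,-0.987,0],[-0.392,-0.987,0],[-0.392,-0.987,0]], angular=[[0,0,0],[0,0,0],[0,0,0],[0,0,0],[0,0,0],[0,0,0],[0,0,0]], fingers=[255,255,255,255,255,255,255])

```text
time: 29.1
tcp_pos: [0.4629, -0.1499, 0.2585]
tcp_rot: [[-1.0, 0.026, -0.0], [0.026, 1.0, 0.0], [0.0, 0.0, -1.0]]
wrist_force: [0.1, -0.0, -2.6]
width: 0.0195
```

```bash
python3 - <<'E'
from h import *
im,K,P=cam("wrist"); save("w9.png",im); np.savez("w9.npz",im=im,K=K,P=P)
s=manip.state(); print(s["time"],s["tcp_pos"],s["tcp_rot"].round(3).tolist(),s["wrist_force"],s["q"])
E
```

```text
29.15 [ 0.46284523 -0.1499994   0.25850503] [[-1.0, 0.026, -0.0], [0.026, 1.0, 0.0], [0.0, 0.0, -1.0]] [-0.76335924  0.3473492  -3.18075498] [ -0.17725859  13.39028662  15.01225938 111.80422866  -4.20094989
  55.32791347 105.33060249]
```

View pics/w9.png

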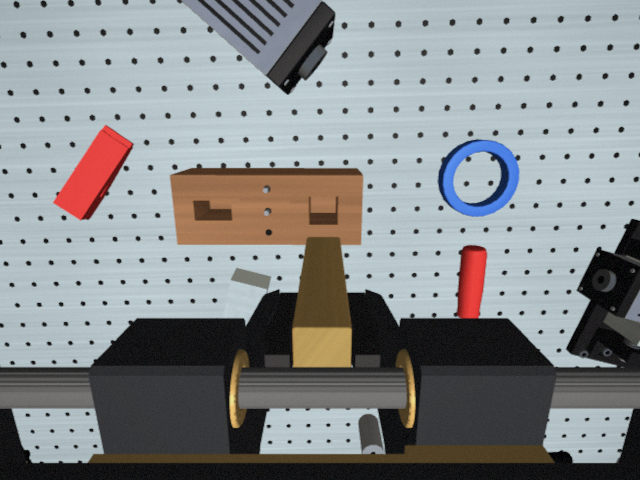

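```bash
python3 - <<'E'
from h import *
d=np.load("w9.npz");im,K,P=d["im"],d["K"],d["P"]
g=cv2.cvtColor(im,cv2.COLOR_RGB2GRAY).astype(int)
print(g[188:232,323].tolist(),g[210,300:345].tolist(),g[230:245,322].tolist(),g[242,298:348].tolist())
w=toplane(K,P,[[309,210],[337.5,210],[323,195],[323,224]],.06); print(w, w[:2].mean(0)[1],w[2:].mean(0)[0])
b=toplane(K,P,[[307,238],[339,238]],.1795); print(b,b.mean(0)+[.01,0])
E
```

```text
[126, 123, 126, 125, 122, 123, 125, 121, 123, 129, 129, 126, 131, 130, 133, 134, 132, 129, 126, 126, 122, 123, 125, 124, 115, 50, 54, 55, 51, 50, 56, 54, 58, 57, 56, 55, 78, 125, 126, 128, 128, 131, 131, 128] [130, 127, 131, 129, 129, 129, 133, 128, 113, 80, 86, 118, 124, 125, 122, 125, 122, 126, 122, 127, 124, 125, 128, 125, 124, 126, 127, 126, 123, 126, 127, 127, 127, 126, 126, 99, 59, 85, 120, 130, 131, 129, 129, 129, 131] [132, 128, 128, 126, 129, 127, 116, 80, 68, 68, 70, 70, 69, 71, 69] [129, 127, 126, 127, 128, 125, 128, 120, 90, 72, 73, 74, 66, 69, 67, 71, 69, 71, 70, 71, 65, 66, 67, 70, 69, 70, 70, 70, 71, 68, 70, 70, 71, 75, 75, 72, 72, 71, 72, 69, 73, 76, 106, 124, 123, 124, 124, 126, 126, 124]
[[ 0.46167119 -0.16168249]
 [ 0.46233335 -0.13606111]
 [ 0.4484125  -0.14875467]
 [ 0.47495431 -0.1494224 ]] -0.1488718022236455 0.4616834054532008
[[ 0.45352276 -0.1587356 ]
 [ 0.45401766 -0.13956988]] [ 0.46377021 -0.14915274]
```

Hole at (323,210) px, i.e. (0.4617,-0.1489), size 25.6x26.5 mm. The bar end is about 2 mm off in x, within the 3 mm clearance. I correct it and lower.

Emit:
send_rows(travel=[[-0.011,0,-0.3],[-0.011,0,-0.6],[-0.011,0,-0.85],[-0.011,0,-0.9],[-0.011,0,-0.9],[-0.011,0,-0.95],[-0.011,0,-1],[-0.011,0,-1]], angular=[[0,0,0],[0,0,0],[0,0,0],[0,0,0],[0,0,0],[0,0,0],[0,0,0],[0,0,0]], fingers=[255,255,255,255,255,255,255,255])

```text
time: 29.95
tcp_pos: [0.4612, -0.1512, 0.1388]
tcp_rot: [[-1.0, 0.028, 0.0], [0.028, 1.0, 0.0], [-0.0, 0.0, -1.0]]
wrist_force: [-0.8, -0.1, -3.8]
width: 0.0199
```

Emit:
send_rows(travel=[[0,0,-0.04],[0,0,-0.08],[0,0,-0.08]], angular=[[0,0,0],[0,0,0],[0,0,0]], fingers=[255,255,255])

```text
time: 30.25
tcp_pos: [0.4606, -0.1512, 0.1285]
tcp_rot: [[-1.0, 0.029, -0.001], [0.029, 1.0, 0.0], [0.001, 0.0, -1.0]]
wrist_force: [-0.4, -0.0, -3.9]
width: 0.0196
```

Emit:
send_rows(travel=[[0.003,0,-0.1],[0.005,0,-0.2],[0.005,0,-0.28],[0.005,0,-0.3],[0.005,0,-0.3]], angular=[[0,0,0],[0,0,0],[0,0,0],[0,0,0],[0,0,0]], fingers=[255,255,255,255,255])

```text
time: 30.75
tcp_pos: [0.4611, -0.1512, 0.0923]
tcp_rot: [[-1.0, 0.029, -0.001], [0.029, 1.0, 0.0], [0.001, 0.0, -1.0]]
wrist_force: [-0.1, 0.4, -3.7]
width: 0.0197
```

Emit:
send_rows(travel=[[0,0,-0.012],[0,0,-0.02],[0,0,-0.026],[0,0,-0.026]], angular=[[0,0,0],[0,0,0],[0,0,0],[0,0,0]], fingers=[255,255,255,255])

```text
time: 31.15
tcp_pos: [0.4617, -0.1513, 0.09]
tcp_rot: [[-1.0, 0.029, 0.0], [0.029, 1.0, -0.0], [-0.0, -0.0, -1.0]]
wrist_force: [0.1, -0.8, -3.2]
width: 0.0199
```

Emit:
send_rows(travel=[[0,0,-0.008],[0,0,-0.014],[0,0,-0.014]], angular=[[0,0,0],[0,0,0],[0,0,0]], fingers=[255,255,255])

```text
time: 31.45
tcp_pos: [0.4615, -0.1513, 0.0882]
tcp_rot: [[-1.0, 0.029, -0.0], [0.029, 1.0, 0.0], [0.0, 0.0, -1.0]]
wrist_force: [-0.3, -0.4, -3.1]
width: 0.0195
```

Emit:
send_rows(travel=[[0,0,-0.004],[0,0,-0.008],[0,0,-0.008]], angular=[[0,0,0],[0,0,0],[0,0,0]], fingers=[255,255,255])

```text
time: 31.75
tcp_pos: [0.4616, -0.1512, 0.0872]
tcp_rot: [[-1.0, 0.029, -0.0], [0.029, 1.0, 0.0], [0.0, 0.0, -1.0]]
wrist_force: [0.0, 0.1, -4.0]
width: 0.0198
```

Emit:
send_rows(travel=[[0,0,-0.004],[0,0,-0.008],[0,0,-0.008]], angular=[[0,0,0],[0,0,0],[0,0,0]], fingers=[255,255,255])

```text
time: 32.05
tcp_pos: [0.4619, -0.1513, 0.0868]
tcp_rot: [[-1.0, 0.029, 0.001], [0.029, 1.0, 0.0], [-0.001, 0.0, -1.0]]
wrist_force: [-1.4, 0.9, 4.3]
width: 0.0199
```

Emit:
send_rows(travel=[[0,0,0],[0,0,0],[0,0,0],[0,0,0],[0,0,0],[0,0,0],[0,0,0.1],[0,0,0.4],[0,0,0.8],[0,0,1],[0,0,1],[0,0,1]], angular=[[0,0,0],[0,0,0],[0,0,0],[0,0,0],[0,0,0],[0,0,0],[0,0,0],[0,0,0],[0,0,0],[0,0,0],[0,0,0],[0,0,0]], fingers=[180,120,60,0,0,0,0,0,0,0,0,0])

```text
time: 33.25
tcp_pos: [0.4617, -0.1512, 0.2069]
tcp_rot: [[-1.0, 0.028, 0.001], [0.028, 1.0, 0.0], [-0.001, 0.0, -1.0]]
wrist_force: [-0.3, 0.5, -0.2]
width: 0.0878
```

```bash
python3 - <<'E'
from h import *
im,K,P=cam("wrist")
im2,K2,P2=cam("top"); im3,_,_=cam("side"); np.savez("end.npz",im=im,K=K,P=P,side=im3)
a=cv2.resize(np.ascontiguousarray(im[130:370,160:480]),(400,300))
c=cv2.resize(np.ascontiguousarray(im2[150:270,160:320]),(400,300))
e=cv2.resize(np.ascontiguousarray(im3[160:280,280:440]),(400,300)); f=cv2.resize(np.ascontiguousarray(im3[240:400,200:413]),(400,300))
save("end.png",cv2.vconcat([cv2.hconcat([a,c]),cv2.hconcat([e,f])]))
s=manip.state(); print(s["time"],s["tcp_pos"],s["wrist_force"],s["width"])
E
```

```text
33.4 [ 0.46068801 -0.15097639  0.20522811] [-0.98217875  0.32491277  0.28228406] 0.08780029251083382
```

The viewer limit is reached, so I check numerically.

```bash
python3 - <<'E'
from h import *
d=np.load("end.npz");im,K,P=d["im"],d["K"],d["P"]
hsv=cv2.cvtColor(im,cv2.COLOR_RGB2HSV)
m=cv2.inRange(hsv,(17,90,110),(32,255,255)); m[330:]=0
c=max(cv2.findContours(m,0,1)[0],key=cv2.contourArea); r=cv2.minAreaRect(c); w=toplane(K,P,cv2.boxPoints(r),.118)
print("bar",w.mean(0),np.linalg.norm(w[1]-w[0]),np.linalg.norm(w[2]-w[1]))
t,K2,P2=cam("top"); g=cv2.cvtColor(t,cv2.COLOR_RGB2GRAY)
X=.5218*np.array([.9596,-.2812])+.3642*np.array([.2812,.9596])
u,v=proj(K2,P2,[*X,.122])[0]; print("wedge expected px",u,v); iu,iv=int(u),int(v)
print(g[iv-12:iv+13,iu-14:iu+15:1])
g0=cv2.cvtColor(np.load("top0.npz")["im"],cv2.COLOR_RGB2GRAY); df=cv2.absdiff(g,g0)>30
n,l,st,ce=cv2.connectedComponentsWithStats(df.astype('u1'))
for i in range(1,n):
    if st[i,4]>25: print(st[i],ce[i].round())
E
```

```text
bar [ 0.46126238 -0.15100145] 0.01930555821830772 0.019141893259038843
wedge expected px 230.15585323199986 186.3762222415269
[[119 116  93  75 103 118  53  10  15  25  34  26  18  15  14  14  16  15
   12  12  10  13  21  18  32  69 110 115 116]
 [116 118 121 126 121  83  14  12  14  10  15  23  14  13   9  14  15  12
   15  12  18  13  14  13  14  10  36  65  74]
 [115 116 119 120  89  15  11  15  16  15  18  24  33  40  29  26  20  12
   12  19  21  14  17  17  13  13  11   8  14]
 [117 116 119 113  71   9  15  17  16  22  24  25  42  51  38  26  26  13
   18  25  26  13  16  17  18  19  17  17  13]
 [113 114 120 112  60  10  15  17  16  19  17  16  15  18  12  10  19  17
   16  15  13   4   7  17  17  17  18  17  16]
 [115 117 116  89  19  13  17  21  18  17  18  16  18  16  18  17  17  16
   15  16  15   9  12  18  18  19  19  17  17]
 [113 115 115  82   6  14  18  17  14  16  16  19  17  18  19  18  19  18
   16  17  17  12  14  14  19  15  13  16  18]
 [112 117 121  95   1   0  10  30  43  15   9  15  13  15  19  19  17  16
   19  19  18  17  17  17  18  13  14  15  21]
 [114 
[... 1769 characters left out ...]
39  34  36  34  32  33  49  92 120 117]
 [ 43  59  61  75  80  81  80  73  68  60  54  45  35  36  33  36  36  36
   37  38  34  35  34  36  30  55 109 122 117]
 [ 36  31  34  46  55  60  65  73  82  83  80  68  55  61  66  45  35  28
   34  36  36  35  34  34  31  52  98 120 126]]
[  370   151   249   329 35518] [504. 335.]
[221 181  20  14 107] [231. 187.]
[391 245  22   2  38] [402. 246.]
[401 253  24   3  39] [413. 254.]
[443 262   9  11  55] [446. 266.]
[444 336  29  26  58] [456. 347.]
[444 341  25  23  53] [455. 352.]
[444 346  25  23  52] [455. 356.]
[444 352  28  25  56] [455. 362.]
[444 357  28  25  58] [456. 367.]
[444 362  30  27  60] [456. 374.]
[445 368  26  25 101] [456. 379.]
```

```bash
python3 -c "
from rig import manip
print(manip.job_done(), manip.state()['time'])"
```

```text
the job is handed in; nothing more can be done
the job is handed in; nothing more can be done
```

The wedge is in the slot and tapped down, the bar is back in its hole, and the job was handed in after about 33.5 s of robot time.

- **Wedge placed:** I set it thin end down at about 3 N contact and let go. It stood upright and loose in the slot.
- **Tapping:** I tapped with the bar's end. After a soft stretch of about 4 N while the head slid home, I made four firm taps of about 16–17 N; between them the wedge sank roughly 0.4 mm in all. The last two stopped at the same height, with the tip about 17 mm over the floor, inside the expected 11–29 mm. No push reading exceeded about 17 N, below the 21 N strain limit.
- **Last checks:** The bar top measured at (0.461, -0.151), which is where it first stood. In the top view the wedge top sits at its expected pixel. The only other changes there are where the arm now blocks or shades the view on the right, so the things under it could not be compared. The gripper is open and about 9 cm above the bar.

**Not confirmed:**
- The 9 N side force that counts as tight cannot be measured directly. I infer it from the tap force and from the wedge no longer sinking.
- I had used all 12 pictures, so the last check was by numbers only.
- Under load the bar also showed about 4 N sideways; it went to zero at lift-off.

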